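# Tip three bearing rollers into a sloping V-trough and latch the gate behind the row

## Task

Tip the three steel rollers out of the small metal scoop into the upper end of the sloping V-trough, holding its lip low between the trough's walls so that they do not tumble but slide down the fold and lie in one row against the end stop; do not touch the rollers with the fingers. Stand the empty scoop back on the granite plate, then push the trough's red-padded gate down until its catch clicks, so that it stays shut behind the row. Leave the other measuring things on the plate where they are.

Things in the scene. Friction and masses are not known exactly. Their poses are not given: they have to be found in the camera images.
- scoop: Bright steel sample scoop: a short 90-degree V-channel 110 long, 49 wide, open at its mouth, closed at the back, on two cross feet, black bar handle above; about 0.2 kg. Origin: middle of the underside; x along the channel to the mouth, z up. Its fold is 7.5, its side edges 29, the rollers' tops 32 above the underside. Rollers in it start to slide at 8 to 20 degrees; tipped 40, mouth down, all slide out.
- scoop_grip (a point): Centre of the scoop's black bar handle, 68.5 above the scoop's underside; axes as the scoop. The bar lies along the scoop's x: 96 long, 15 wide, 17 high. Grip it here from above, fingers closing along the scoop's y; below the bar is free air down to 32 above the underside.
- scoop_lip (a point): Pouring lip: the lowest point of the V at the scoop's open mouth, on its fold, 54 ahead of the scoop's origin and 7.5 above its underside (63.5 ahead of and 61 below scoop_grip). The sheet is 1.5 thick; the first cross foot begins 44 behind the lip. The mouth nests in the V of the trough.
- v_rail: Sloping 90-degree V-trough, green slippery lining, 175 long, fixed on a grey base 200 x 90. Origin: on the fold at the end stop (lower end), 36 above the plate; x uphill along the fold (0.35 rad slope), z square off the fold, y left looking uphill. Walls rise to z = 28 at y = +-28. A roller in the fold has its axis at z = 14. Three in a row fill x = 0 to 72; gate at x = 76 to 90; pour in at x = 95 to 175.
- pour_point (a point): The place for scoop_lip while pouring: just above the fold at the trough's upper end, at x = 165, y = 0, z = 6 in the v_rail's frame. There the scoop's V nests inside the trough's V with 4 to spare under the lip (raise it 5 while level), mouth downhill (along the v_rail's -x). Poured from 10 or more higher, rollers may tumble and come to lie crosswise. Axes as v_rail.
- gate (a joint): Angle of the gate, rad: a strap across the trough with a blade below, hinged along the fold at y = -36, z = 33 of v_rail. 0.75 = open (weak spring; rollers pass under it), 0 = shut. Pressed down it meets a spring catch at about 0.2, clicks under it at about -0.01, stops at -0.06; let go, it then stays near 0.01, else it springs open. Needs about 5 to 12 N on the pad..
- gate_pad (a point): Middle of the top of the gate's red thumb pad (18 along the fold, 26 across), near the gate's free end, 62 from the hinge axis, 7 above the hinge when shut; moves with the gate. Shut: x = 83, y = +26, z = 40 in the v_rail's frame. Gate axes: x uphill along the fold, y from hinge to free end, z out of the pad. The catch is lower, at v_rail y = 36 to 49.
- roller_0_mid (a point): Centre of a ground steel bearing roller, 20 diameter x 24 long, 62 g; lies in the scoop at the start, its axis along the channel. Its own z is the roller's axis.
- roller_1_mid (a point): Centre of the second such roller.
- roller_2_mid (a point): Centre of the third such roller.
- roller_0: The same roller as roller_0_mid; origin in the middle of one end face, z along its axis into the roller.
- roller_1: The same for the second roller.
- roller_2: The same for the third roller.
- v_block: Small steel V-block, 45 x 40 x 32, bystander; origin under its centre.
- gauge_block: Steel gauge block, 35 x 18 x 9, lying flat, bystander; origin under its centre.
- loupe: Black eyepiece loupe, 39 across, 38 high, bystander; origin under its centre.

How it is judged:
By the outcome, as a careful person would: the job done as asked, in the order asked, and still so for the second after the job is handed in, with the robot touching nothing.
It also fails if it takes over 66 s, if anything falls off the work surface, if the arm or the gripper's body presses on something with over 40 N, if the wrist force passes 120 N, or if a joint passes its speed limit or range.

## Robot

A 7-joint arm with a two-finger parallel gripper is mounted at the origin on a cart in front of the work surface, level with it; the furniture and walls round the work are solid. World frame = base frame: x ahead of the robot, y to its left, z up, the work surface at z = 0. Lengths are in m, angles in rad, forces in N, time in s.
With the tool pointing down it reaches from about 0.425 to 0.925 m from the base axis. Payload 6.8 kg.
Tool frame: the origin (TCP) lies between the finger pads; the fingertips stand 11 mm ahead of it and the grasp point (between the pads) lies 8 mm behind it; z points along the fingers, y is the line along which they close (so a half turn about z gives the same grasp; the last joint's range is limited). The gripper opens to 85 mm and grips with 20 to 120 N. Pads are 22 mm wide; open, the fingers measure 114 mm over their backs; the gripper's body (76 mm by 85 mm) begins 54 mm behind the grasp point. The pads swing forward as they close: fully open they stand 13 mm farther back than shut.
Start: joints at [1.063, 0.477, 0.022, 1.555, -0.011, 1.109, -0.083], TCP at [0.263, -0.622, 0.242] pointing down, gripper open.
Joint ranges: [-2.96, 2.96], [-0.34, 2.1], [-1.41, 1.46], [0.24, 2.44], [-1.37, 4.51], [0.17, 1.92], [-2.96, 2.96]. Speed limits (rad/s): [2.39, 2.39, 3.14, 3.14, 3.14, 3.14, 3.14].

## Interface

Orientations are given as a rotation vector (axis times angle).
In Python, from bench import r gives the robot as it stands.
- The arm moves only by the tool send_rows, never from a script. Its argument "deltas" is a list of rows, each an object of numbers: "dx", "dy", "dz": the shift along the world's x, y, z in mm; "rx", "ry", "rz": the turn, a rotation vector about the world's x, y, z in degrees. A call has 1 to 5 rows; each row is the pose to reach, as a shift and turn from the pose commanded when the call began; what a row does not reach only later rows make up. A row lasts 1/12 s, in which the tool goes at most 41.7 mm and 7.16 degrees, less where a joint would pass 70% of its speed; a pose out of reach is approached as far as the arm can. A call with a gripper value outside its range is refused whole. "jaw" is the finger opening in mm, from 0 to 85.4, set as the call begins (left out, the last holds). The fingers move at their own pace and stop on an object; "newtons" is the grip in N (left out, the last holds). Time passes only in rows, so rows that repeat a pose let the fingers close. It gives the time, the measured TCP pose, the force, the opening and the grip force at its end, in the units of the state.
- r.get_obs(): the state, without advancing time (a new reading comes with each control period).
- r.grab_frame(name): name is "side" or "top"; returns a dict with "frame" (384x512x3 uint8, blue, green, red), "z_map" (384x512 float32, m along the optical axis (not along the pixel's ray), 0 where there is no reading), "vertical_fov" (degrees; the focal length in pixels is half the picture's height over the tangent of half this angle, whatever the lens; pixels are square), "cx", "cy" (the principal point, pixels), "distortion" ([k1, k2, p1, p2, k3] as OpenCV has them; the pictures are not rectified), "xyz" and "orientation" of the camera in the world. Camera axes: x right, y down, z forward; pixel columns grow to the right and rows downward; lengths in m; the calibration is good to about 2 mm. A picture is of the moment at which its call begins.
- r.hand_in(): hands the job in; it is judged then, once.
The state is a dict: "clock": time; "joints": joint angles; "qvel": joint speeds; "tau": joint torques, N m; "tcp_pos": TCP position; "orientation": TCP orientation; "contact_force": force on the tool from outside, world axes, zero at the start; "moment": the same for the moment, N m; "grip_width": finger opening in m; "gripper_force": force on a finger pad.
Only numpy, scipy, OpenCV 4.12 (cv2) and the standard library are available. Lean on these libraries where they do the work, as an engineer would, in place of code of your own. Each camera call takes 0.05 s, during which the arm holds its last target. There are 200 camera calls.

## Working session

There is one attempt and no reset: what is moved stays moved. The work goes in short steps, Python scripts to look and compute and a tool call to move; the robot and the scene stay as the last step left them, time stands still between calls to the robot, and variables do not carry over. Pictures are saved under pics/ and viewed, at most 11 in all, crops included, and the job is handed in when it is done.

Besides the shell and the picture viewer there is one more tool, called by a JSON object that holds its "api" and its "payload". send_rows: Moves the arm, as the interface text tells. Its arguments: {"type":"object","properties":{"deltas":{"type":"array","items":{"type":"object","properties":{"dx":{"type":"number"},"dy":{"type":"number"},"dz":{"type":"number"},"rx":{"type":"number"},"ry":{"type":"number"},"rz":{"type":"number"}}}},"jaw":{"type":"number"},"newtons":{"type":"number"}},"required":["deltas"]}

```bash
mkdir -p pics; cat > h.py <<'E'
import numpy as np, cv2
from scipy.spatial.transform import Rotation as R
from bench import r
def grab(n):
    g=r.grab_frame(n); np.save(f'/tmp/{n}.npy',g,allow_pickle=True); return g
def load(n): return np.load(f'/tmp/{n}.npy',allow_pickle=True).item()
def K(g):
    f=192/np.tan(np.radians(g['vertical_fov'])/2)
    return np.array([[f,0,g['cx']],[0,f,g['cy']],[0,0,1]])
def rot(g):
    o=np.array(g['orientation']); return R.from_rotvec(o).as_matrix() if o.size==3 else o
def cloud(g):
    h,w=g['z_map'].shape
    u,v=np.meshgrid(np.arange(w),np.arange(h))
    p=cv2.undistortPoints(np.stack([u,v],-1).reshape(-1,1,2).astype(np.float64),K(g),np.array(g['distortion'])).reshape(h,w,2)
    z=g['z_map'][...,None]
    return np.concatenate([p*z,z],-1)@rot(g).T+np.array(g['xyz'])
E
python3 - <<'E'
from h import *
for n in('side','top'):
    g=grab(n); print(n,g['vertical_fov'],g['xyz'],g['orientation'],g['distortion'])
    cv2.imwrite(f'pics/{n}0.png',cv2.resize(g['frame'],(800,600)))
print(r.get_obs())
E
```

```text
side 51.109983945308606 [0.0641399  0.67792969 0.39887141] [-0.74427351  2.22790339 -1.52078755] [-0.07952742  0.          0.          0.          0.        ]
top 54.74254801170201 [0.42146457 0.01832558 0.93685649] [-2.15878609  2.14836215 -0.11982804] [-0.09556734  0.          0.          0.          0.        ]
{'clock': 0.1, 'joints': array([ 1.06290183,  0.47774183,  0.02235679,  1.55633223, -0.0115049 ,
        1.1092924 , -0.08308541]), 'qvel': array([ 0.00156797,  0.00023277,  0.0018528 , -0.00315422,  0.00049994,
       -0.00047043,  0.00068951]), 'tau': array([ 4.38180883e-03, -5.97763824e+01,  1.61357414e+00, -2.81955242e+01,
        1.28389723e-02,  4.99460060e-03,  3.36534129e-05]), 'tcp_pos': array([ 0.26251825, -0.62131138,  0.24141543]), 'orientation': array([-3.07747531e+00, -6.23538105e-01,  6.99626123e-04]), 'contact_force': array([0.1252033 , 0.53616747, 0.41706524]), 'moment': array([ 0.0359136 ,  0.03242381, -0.01101707]), 'gripper_force': 0.0, 'grip_width': 0.08534643618110843}
```

View pics/top0.png

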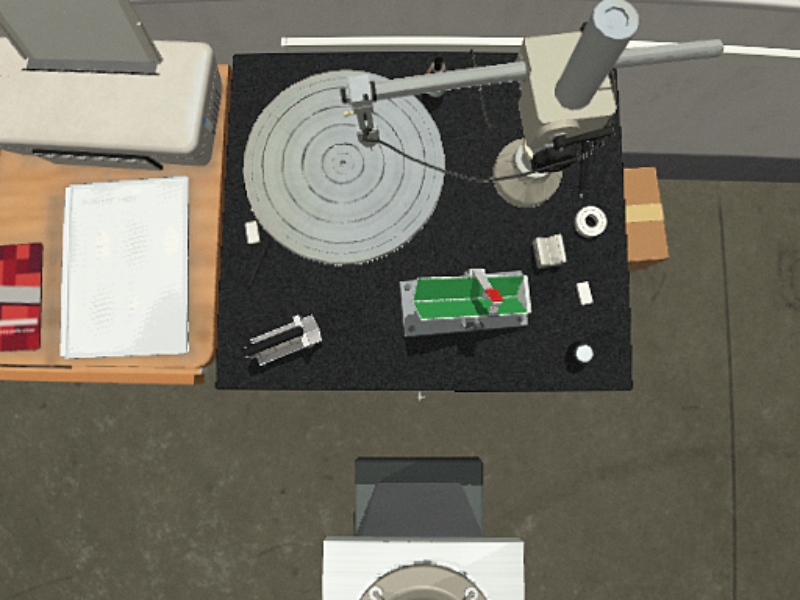

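View pics/side0.png

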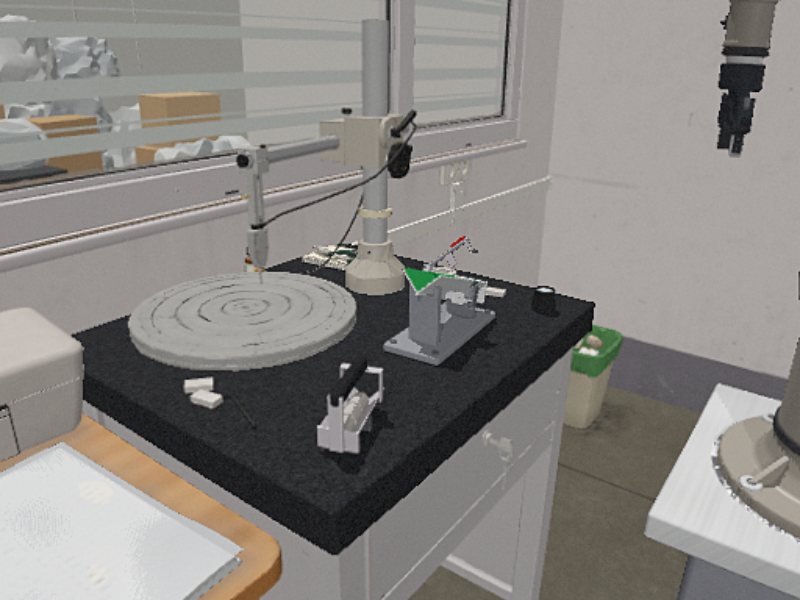

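```bash
python3 - <<'E'
from h import *
g=load('top');P=cloud(g);f=g['frame']
a=cv2.resize(f[190:245,150:215],None,fx=7,fy=7,interpolation=cv2.INTER_CUBIC)
b=cv2.resize(f[165:220,250:345],None,fx=7,fy=7,interpolation=cv2.INTER_CUBIC)
s=load('side');fs=s['frame']
c=cv2.resize(fs[220:295,195:255],None,fx=5,fy=5,interpolation=cv2.INTER_CUBIC)
a=cv2.convertScaleAbs(a,alpha=1.3,beta=20)
W=np.zeros((600,800,3),np.uint8)
b=cv2.resize(b,None,fx=.7,fy=.7)
W[:a.shape[0]-0,:a.shape[1]][:385]=a
W[:375,480:780]=c
d=b[:210]; 
cv2.imwrite('pics/z.png',W)
print(a.shape,b.shape)
# scoop cloud
Q=P.reshape(-1,3)
for n in('top','side'):
    Q=cloud(load(n)).reshape(-1,3)
    m=(Q[:,2]>.004)&(Q[:,2]<.1)&(Q[:,1]>.05)&(Q[:,1]<.32)&(Q[:,0]>.33)&(Q[:,0]<.5)
    q=Q[m];print(n,len(q),q.min(0),q.max(0))
    h=q[q[:,2]>.055];print(' bar',len(h),h.min(0),h.max(0),h.mean(0))
    t=h[h[:,2]>.072]; c=t.mean(0); print(' bartop',len(t),c, np.linalg.svd((t-c)[:,:2])[2][0] if len(t)>3 else '')
    m=(Q[:,2]>.004)&(Q[:,2]<.17)&(Q[:,1]>-.3)&(Q[:,1]<.07)&(Q[:,0]>.38)&(Q[:,0]<.56)
    q=Q[m];print(' rail',q.min(0),q.max(0))
E
```

```text
(385, 455, 3) (270, 465, 3)
top 838 [0.38906999 0.05363813 0.00403419] [0.49943856 0.28794525 0.08061388]
 bar 334 [0.43805035 0.17564829 0.05827716] [0.49845709 0.27288473 0.08061388] [0.46452422 0.22055686 0.07251982]
 bartop 243 [0.46181853 0.22897802 0.07589495] [-0.38908116  0.92120348]
 rail [ 0.38906999 -0.27329992  0.00403277] [0.5599715  0.06507354 0.14964902]
side 1426 [0.42523077 0.16332565 0.00405292] [0.49997887 0.27558962 0.07735405]
 bar 478 [0.43738413 0.17489824 0.05501569] [0.49993548 0.27428972 0.07735405] [0.45680665 0.23372394 0.0692667 ]
 bartop 233 [0.45850533 0.23322176 0.07477953] [-0.37104656  0.92861426]
 rail [ 0.42711569 -0.27324922  0.00400468] [0.55983095 0.04189252 0.147865  ]
```

View pics/z.png

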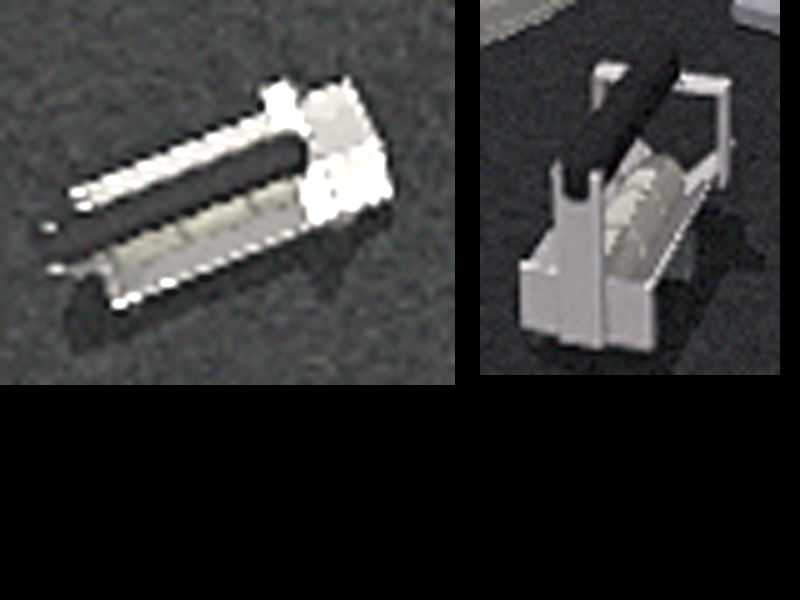

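```bash
python3 - <<'E'
from h import *
for n in('top','side'):
    g=load(n);Q=cloud(g).reshape(-1,3);C=g['frame'].reshape(-1,3).astype(int)
    m=(Q[:,2]>.055)&(Q[:,2]<.1)&(Q[:,1]>.15)&(Q[:,1]<.3)&(Q[:,0]>.4)&(Q[:,0]<.52)&(C.max(1)<90)
    t=Q[m]; t=t[t[:,2]>.066]; c=t.mean(0); d=np.linalg.svd((t-c)[:,:2],full_matrices=False)[2][0]; d*=-np.sign(d[1])
    nrm=np.array([-d[1],d[0]]); s=(t-c)[:,:2]@d; l=(t-c)[:,:2]@nrm
    cc=c[:2]+d*(np.percentile(s,1)+np.percentile(s,99))/2+nrm*(np.percentile(l,3)+np.percentile(l,97))/2
    print(n,'bar',len(t),'ctr',cc,'ang',np.degrees(np.arctan2(d[1],d[0])),'len',np.ptp(s),'wid',np.percentile(l,[2,98]),'ztop',np.percentile(t[:,2],[50,95]))
    gr=(C[:,1]>C[:,0]+40)&(C[:,1]>C[:,2]+40)&(Q[:,0]>.38)&(Q[:,0]<.56)&(Q[:,1]>-.3)&(Q[:,1]<.1)
    q=Q[gr];print(' green',len(q),q.min(0),q.max(0))
    np.save(f'/tmp/g{n}.npy',q)
    rd=(C[:,2]>C[:,0]+80)&(C[:,2]>C[:,1]+80)&(Q[:,0]>.38)&(Q[:,0]<.56)&(Q[:,1]>-.3)&(Q[:,1]<.1)
    print(' red',Q[rd].mean(0),Q[rd].min(0),Q[rd].max(0))
    bz=(Q[:,2]>.004)&(Q[:,2]<.02)&(Q[:,0]>.35)&(Q[:,0]<.56)&(Q[:,1]>-.2)&(Q[:,1]<.1)&(C.min(1)>60)
    b=Q[bz]; print(' base',len(b),np.median(b[:,2]),cv2.minAreaRect((b[:,:2]*1000).astype(np.float32)))
# fit rail pose
from scipy.optimize import least_squares
q=np.load('/tmp/gtop.npy')
def frame(p):
    ps=p[2]; u=np.array([np.cos(ps),np.sin(ps),0]);x=np.cos(.35)*u+[0,0,np.sin(.35)];y=np.array([-np.sin(ps),np.cos(ps),0]);return np.array([x,y,np.cross(x,y)])
def res(p):
    # p: point of fold x,y with z offset, yaw ; origin z=.036 -> slide along
    L=(q-np.array([p[0],p[1],.036]))@frame(p).T
    return np.r_[(L[:,2]-np.abs(L[:,1]))/1.414*1e3]
s=least_squares(res,[.48,-.15,1.55],loss='soft_l1');p=s.x
L=(q-np.array([p[0],p[1],.036]))@frame(p).T
print(p,np.degrees(p[2]),np.abs(res(p)).mean(),np.percentile(L,[1,5,50,95,99],axis=0).round(4))
E
```

```text
top bar 249 ctr [0.46186273 0.22855798] ang -67.1818938355051 len 0.09414526007613876 wid [-0.00669143  0.00749028] ztop [0.07584501 0.07869478]
 green 1321 [ 0.42146457 -0.15396924  0.03717013] [0.55979985 0.01832558 0.93685649]
 red [ 0.51803348 -0.08640067  0.18980662] [ 0.42146457 -0.10402429  0.13073289] [0.53278082 0.01832558 0.93685649]
 base 778 0.01147153838568854 ((518.65966796875, -62.53660583496094), (83.79764556884766, 203.90367126464844), 0.47018828988075256)
side bar 301 ctr [0.45976901 0.23014497] ang -68.88458422790687 len 0.0942520006041741 wid [-0.00532917  0.00769717] ztop [0.07451587 0.07612771]
 green 178 [ 0.49464258 -0.15294757  0.06182516] [0.55968044 0.0180386  0.11846886]
 red [ 0.52276402 -0.08762847  0.14097196] [ 0.51506054 -0.09443105  0.13302609] [ 0.53157554 -0.08248786  0.147865  ]
 base 1085 0.010573973012473092 ((522.2763671875, -61.15364074707031), (86.7393798828125, 201.62237548828125), 3.6348681449890137)
[ 0.53587987 -0.14287635  1.66541413] 95.42120051207053 3.863351089597859 [[ 0.0023 -0.0277  0.0004]
 [ 0.0098 -0.0251  0.0025]
 [ 0.1058 -0.0039  0.0151]
 [ 0.1674  0.026   0.027 ]
 [ 0.1728  0.0282  0.0298]]
```

```bash
python3 - <<'E'
from h import *
from scipy.optimize import least_squares
def frame(p):
    ps=p[2]; u=np.array([np.cos(ps),np.sin(ps),0]);x=np.cos(.35)*u+[0,0,np.sin(.35)];y=np.array([-np.sin(ps),np.cos(ps),0]);return np.array([x,y,np.cross(x,y)])
for n in('top','side'):
    g=load(n);Q=cloud(g).reshape(-1,3);C=g['frame'].reshape(-1,3).astype(int)
    box=(Q[:,0]>.4)&(Q[:,0]<.65)&(Q[:,1]>-.3)&(Q[:,1]<.1)&(Q[:,2]<.2)
    q=Q[box&(C[:,1]>C[:,0]+40)&(C[:,1]>C[:,2]+40)]
    print(n,len(q),q.min(0),q.max(0))
    rd=Q[box&(C[:,2]>C[:,0]+80)&(C[:,2]>C[:,1]+80)]
    b=Q[box&(Q[:,2]>.006)&(Q[:,2]<.016)&(C.min(1)>60)&(Q[:,1]>-.19)&(Q[:,0]<.6)]
    print(' base',len(b),np.median(b[:,2]),cv2.minAreaRect((b[:,:2]*1000).astype(np.float32)))
    if n=='top':
        def res(p):
            L=(q-np.array([p[0],p[1],.036+p[3]]))@frame(p).T
            return np.r_[(L[:,2]-np.abs(L[:,1]))/1.414*1e3]
        for fz in (0,1):
            f=(lambda p:res(p)) if fz else (lambda p:res(np.r_[p[:3],0]))
            p=least_squares(f,[.52,-.15,1.6,0],loss='soft_l1').x
            if not fz:p[3]=0
            L=(q-np.array([p[0],p[1],.036+p[3]]))@frame(p).T
            print(p,np.degrees(p[2]),np.abs(res(p)).mean());print(np.percentile(L,[0,1,5,95,99,100],axis=0).round(4))
    print('red',((rd-np.array([p[0],p[1],.036]))@frame(p).T).mean(0), rd.mean(0))
E
```

```text
top 1330 [ 0.49384565 -0.15396924  0.03717013] [0.56411578 0.01704738 0.14447588]
 base 839 0.011431910141302626 ((530.7150268554688, -78.74820709228516), (101.76853942871094, 236.56358337402344), 9.343079566955566)
[ 0.53588081 -0.14283596  1.66570121  0.        ] 95.4376491497879 0.9183100051212446
[[ 0.0002 -0.0288 -0.0015]
 [ 0.0023 -0.0278  0.0004]
 [ 0.0094 -0.0258  0.0025]
 [ 0.1668  0.0255  0.0269]
 [ 0.1721  0.0278  0.0288]
 [ 0.1731  0.0314  0.0878]]
[ 0.54112005 -0.19787929  1.66569827 -0.02018319] 95.43748090991593 0.918310625780748
[[ 0.059  -0.0288 -0.0015]
 [ 0.0612 -0.0278  0.0004]
 [ 0.0682 -0.0258  0.0025]
 [ 0.2256  0.0255  0.0269]
 [ 0.231   0.0278  0.0288]
 [ 0.232   0.0314  0.0878]]
red [0.13564425 0.00685705 0.06291192] [ 0.52426373 -0.0931572   0.14160986]
side 182 [ 0.49464258 -0.15294757  0.06182516] [0.56106099 0.0180386  0.11846886]
 base 1014 0.010552450884318804 ((527.1747436523438, -59.90996551513672), (91.63377380371094, 201.00149536132812), 5.463738441467285)
red [0.14072919 0.00782611 0.0603767 ] [ 0.52276402 -0.08762847  0.14097196]
```

```bash
python3 - <<'E'
from h import *
o=r.get_obs(); T=R.from_rotvec(o['orientation']);print(T.as_matrix().round(3))
def tgt(yaw,flip=0,pitch=0):
    # scoop frame: x mouth; tool z=-scoop z
    S=R.from_euler('ZY',[yaw,pitch],degrees=True)
    return S*R.from_matrix(np.array([[1,0,0],[0,-1,0],[0,0,-1.]]))*R.from_euler('z',180*flip,degrees=True)
for f in(0,1):
    D=tgt(-68,f)*T.inv(); print(f,np.degrees(D.as_rotvec()).round(2))
print((np.array([.461,.2293,.0605])-o['tcp_pos'])*1000)
E
```

```text
[[ 0.921  0.389 -0.001]
 [ 0.389 -0.921  0.001]
 [-0.    -0.002 -1.   ]]
0 [-1.000e-01  3.000e-02 -9.091e+01]
1 [-3.000e-02 -1.000e-01  8.909e+01]
[ 198.48174522  850.61137832 -180.91542537]
```

{"api": "send_rows", "payload": {"deltas": [{"dx":22,"dy":34,"dz":2,"rz":5},{"dx":44,"dy":68,"dz":4,"rz":10},{"dx":66,"dy":102,"dz":6,"rz":15},{"dx":88,"dy":136,"dz":8,"rz":20},{"dx":110,"dy":170,"dz":10,"rz":25}], "jaw": 60, "newtons": 60}}

```text
$.deltas[0]: bad value
```

{"api": "send_rows", "payload": {"deltas": [{"dx":22,"dy":34,"dz":2,"rz":5},{"dx":44,"dy":68,"dz":4,"rz":10},{"dx":66,"dy":102,"dz":6,"rz":15},{"dx":88,"dy":136,"dz":8,"rz":20},{"dx":110,"dy":170,"dz":10,"rz":25}]}}

```text
$.deltas[0]: bad value
```

{"api": "send_rows", "payload": {"deltas": [{"dy":40,"rz":5},{"dy":80,"rz":10},{"dy":120,"rz":15},{"dy":160,"rz":20},{"dy":200,"rz":25}]}}

```text
$.deltas[0]: bad value
```

{"api": "send_rows", "payload": {"deltas": [{"dy":40,"rz":5},{"dy":80,"rz":10},{"dy":120,"rz":14},{"dy":160,"rz":14},{"dy":200,"rz":14}]}}

```text
$.deltas[0]: bad value
```

{"api": "send_rows", "payload": {"deltas": [{"dx":-5,"dy":28,"dz":-27},{"dx":-10,"dy":56,"dz":-54},{"dx":-16,"dy":84,"dz":-81},{"dx":-21,"dy":110,"dz":-110},{"dx":-21,"dy":110,"dz":-110}]}}

```text
$.deltas[0]: bad value
```

```bash
python3 - <<'E'
from h import *
o=r.get_obs(); print(o)
T=R.from_rotvec(o['orientation'])
S=R.from_euler('z',-68,degrees=True)*R.from_matrix(np.diag([-1.,1,-1]))
print(np.degrees((S*T.inv()).as_rotvec()),(np.array([.461,.2293,.0605])-o['tcp_pos'])*1000)
E
```

```text
{'clock': 0.1, 'joints': array([ 1.06290183,  0.47774183,  0.02235679,  1.55633223, -0.0115049 ,
        1.1092924 , -0.08308541]), 'qvel': array([ 0.00156797,  0.00023277,  0.0018528 , -0.00315422,  0.00049994,
       -0.00047043,  0.00068951]), 'tau': array([ 4.38180883e-03, -5.97763824e+01,  1.61357414e+00, -2.81955242e+01,
        1.28389723e-02,  4.99460060e-03,  3.36534129e-05]), 'tcp_pos': array([ 0.26251825, -0.62131138,  0.24141543]), 'orientation': array([-3.07747531e+00, -6.23538105e-01,  6.99626123e-04]), 'contact_force': array([0.1252033 , 0.53616747, 0.41706524]), 'moment': array([ 0.0359136 ,  0.03242381, -0.01101707]), 'gripper_force': 0.0, 'grip_width': 0.08534643618110843}
[-3.27868695e-02 -9.92138464e-02  8.90922899e+01] [ 198.48174522  850.61137832 -180.91542537]
```

{"api": "send_rows", "payload": {"deltas": [{"dx":22,"dy":34,"dz":2,"rx":0,"ry":0,"rz":5},{"dx":44,"dy":68,"dz":4,"rx":0,"ry":0,"rz":10},{"dx":66,"dy":102,"dz":6,"rx":0,"ry":0,"rz":15},{"dx":88,"dy":136,"dz":8,"rx":0,"ry":0,"rz":20},{"dx":110,"dy":170,"dz":10,"rx":0,"ry":0,"rz":25}], "jaw": 60, "newtons": 60}}

```text
clock: 0.52
tcp_pos: [0.3732, -0.4499, 0.2521]
orientation: [-2.868, -1.281, 0.001]
contact_force: [0.7, -1.6, 0.6]
grip_width: 0.06
gripper_force: 0.0
```

Works with all six keys.

{"api": "send_rows", "payload": {"deltas": [{"dx":22,"dy":34,"dz":2,"rx":0,"ry":0,"rz":5},{"dx":44,"dy":68,"dz":4,"rx":0,"ry":0,"rz":10},{"dx":66,"dy":102,"dz":6,"rx":0,"ry":0,"rz":15},{"dx":88,"dy":136,"dz":8,"rx":0,"ry":0,"rz":20},{"dx":110,"dy":170,"dz":10,"rx":0,"ry":0,"rz":25}]}}

```text
clock: 0.93
tcp_pos: [0.4832, -0.2799, 0.2622]
orientation: [-2.523, -1.872, 0.001]
contact_force: [0.4, -1.2, 0.5]
grip_width: 0.0599
gripper_force: 0.0
```

{"api": "send_rows", "payload": {"deltas": [{"dx":0,"dy":40,"dz":0,"rx":0,"ry":0,"rz":5},{"dx":0,"dy":80,"dz":0,"rx":0,"ry":0,"rz":10},{"dx":0,"dy":120,"dz":0,"rx":0,"ry":0,"rz":15},{"dx":0,"dy":160,"dz":0,"rx":0,"ry":0,"rz":20},{"dx":0,"dy":200,"dz":0,"rx":0,"ry":0,"rz":25}]}}

```text
clock: 1.35
tcp_pos: [0.4821, -0.0799, 0.2621]
orientation: [-2.058, -2.373, 0.001]
contact_force: [0.6, 1.1, -1.1]
grip_width: 0.06
gripper_force: 0.0
```

{"api": "send_rows", "payload": {"deltas": [{"dx":0,"dy":40,"dz":0,"rx":0,"ry":0,"rz":5},{"dx":0,"dy":80,"dz":0,"rx":0,"ry":0,"rz":10},{"dx":0,"dy":120,"dz":0,"rx":0,"ry":0,"rz":14},{"dx":0,"dy":160,"dz":0,"rx":0,"ry":0,"rz":14},{"dx":0,"dy":200,"dz":0,"rx":0,"ry":0,"rz":14}]}}

```text
clock: 1.77
tcp_pos: [0.4822, 0.1198, 0.2622]
orientation: [1.759, 2.603, -0.0]
contact_force: [0.3, -0.7, 0.6]
grip_width: 0.06
gripper_force: 0.0
```

{"api": "send_rows", "payload": {"deltas": [{"dx":-5,"dy":28,"dz":-27,"rx":0,"ry":0,"rz":0},{"dx":-10,"dy":56,"dz":-54,"rx":0,"ry":0,"rz":0},{"dx":-16,"dy":84,"dz":-81,"rx":0,"ry":0,"rz":0},{"dx":-21,"dy":110,"dz":-110,"rx":0,"ry":0,"rz":0},{"dx":-21,"dy":110,"dz":-110,"rx":0,"ry":0,"rz":0}]}}

```text
clock: 2.18
tcp_pos: [0.4568, 0.2324, 0.1477]
orientation: [-1.745, -2.604, 0.006]
contact_force: [-1.4, 0.2, -0.0]
grip_width: 0.0602
gripper_force: 0.0
```

```bash
python3 - <<'E'
from h import *
o=r.get_obs(); print(o)
T=R.from_rotvec(o['orientation'])
S=R.from_euler('z',-68,degrees=True)*R.from_matrix(np.diag([-1.,1,-1]))
print(np.degrees((S*T.inv()).as_rotvec()),(np.array([.461,.2293,.0605])-o['tcp_pos'])*1000)
g=grab('side');cv2.imwrite('pics/s1.png',cv2.resize(g['frame'][120:320,130:330],(600,600)))
E
```

```text
{'clock': 2.1833, 'joints': array([-0.05239303,  0.41030887, -0.65662809,  1.98949986,  0.322272  ,
        0.85268021, -0.49524425]), 'qvel': array([ 0.06811981, -0.06622203,  0.02807468, -0.03065335, -0.0432488 ,
        0.08986628,  0.12671639]), 'tau': array([ -0.59970874, -43.409729  ,  -5.40796861, -23.02055955,
         0.70855279,  -0.77835085,  -1.14490595]), 'tcp_pos': array([0.45684613, 0.23242233, 0.14768383]), 'orientation': array([-1.74498176, -2.60430304,  0.00638667]), 'contact_force': array([-1.43004567,  0.15297694, -0.04986196]), 'moment': array([-0.05490066,  0.0052125 ,  0.0215724 ]), 'gripper_force': 0.0, 'grip_width': 0.0601988468441233}
[-0.02191419 -0.44997889 -0.35282958] [  4.15386954  -3.1223275  -87.18383046]
```

View pics/s1.png

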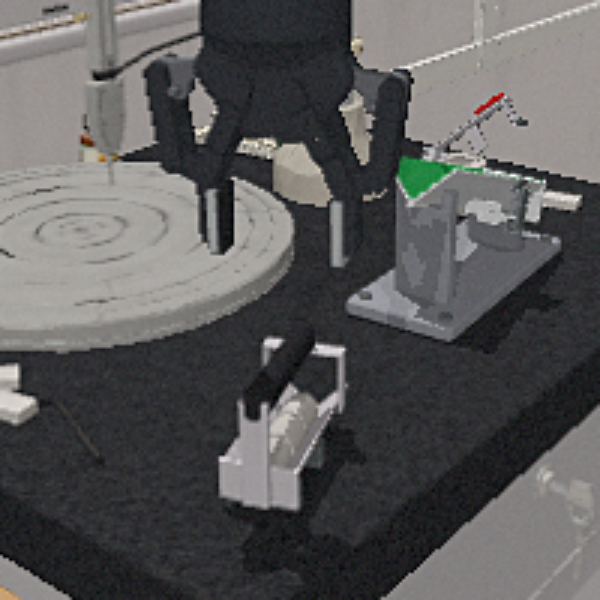

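{"api": "send_rows", "payload": {"deltas": [{"dx":0,"dy":0,"dz":-10,"rx":0,"ry":0,"rz":0},{"dx":0,"dy":0,"dz":-30,"rx":0,"ry":0,"rz":0},{"dx":0,"dy":0,"dz":-50,"rx":0,"ry":0,"rz":0},{"dx":0,"dy":0,"dz":-70,"rx":0,"ry":0,"rz":0},{"dx":0,"dy":0,"dz":-80,"rx":0,"ry":0,"rz":0}]}}

```text
clock: 2.65
tcp_pos: [0.462, 0.2259, 0.0708]
orientation: [1.762, 2.6, -0.003]
contact_force: [-0.9, -0.4, -0.1]
grip_width: 0.0602
gripper_force: 0.0
```

{"api": "send_rows", "payload": {"deltas": [{"dx":0,"dy":0,"dz":-5,"rx":0,"ry":0,"rz":0},{"dx":0,"dy":0,"dz":-11,"rx":0,"ry":0,"rz":0},{"dx":0,"dy":0,"dz":-11,"rx":0,"ry":0,"rz":0},{"dx":0,"dy":0,"dz":-11,"rx":0,"ry":0,"rz":0},{"dx":0,"dy":0,"dz":-11,"rx":0,"ry":0,"rz":0}]}}

```text
clock: 3.07
tcp_pos: [0.4624, 0.2285, 0.0622]
orientation: [1.759, 2.602, 0.002]
contact_force: [-0.3, -0.1, 0.3]
grip_width: 0.0602
gripper_force: 0.0
```

```bash
python3 - <<'E'
from h import *
o=r.get_obs()
T=R.from_rotvec(o['orientation'])
S=R.from_euler('z',-68,degrees=True)*R.from_matrix(np.diag([-1.,1,-1]))
print(np.degrees((S*T.inv()).as_rotvec()),(np.array([.461,.2293,.0605])-o['tcp_pos'])*1000)
g=grab('side');cv2.imwrite('pics/s2.png',cv2.resize(g['frame'][190:310,150:270],(600,600)))
E
```

```text
[-0.03671908  0.08342566  0.10785596] [-1.38493588  0.82615229 -1.65066947]
```

View pics/s2.png

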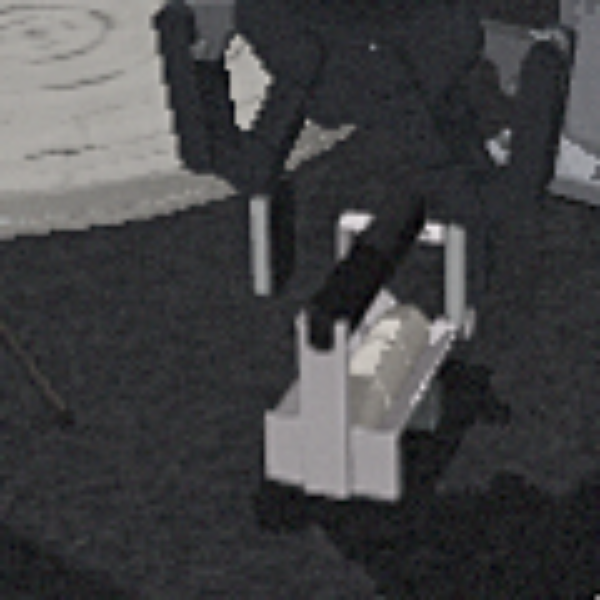

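{"api": "send_rows", "payload": {"deltas": [{"dx":-1,"dy":1,"dz":-1,"rx":0,"ry":0,"rz":0},{"dx":-1,"dy":1,"dz":-1,"rx":0,"ry":0,"rz":0},{"dx":-1,"dy":1,"dz":-1,"rx":0,"ry":0,"rz":0},{"dx":-1,"dy":1,"dz":-1,"rx":0,"ry":0,"rz":0},{"dx":-1,"dy":1,"dz":-1,"rx":0,"ry":0,"rz":0}], "jaw": 8, "newtons": 70}}

```text
clock: 3.53
tcp_pos: [0.461, 0.2294, 0.0605]
orientation: [1.759, 2.603, 0.001]
contact_force: [0.7, -0.0, 0.5]
grip_width: 0.014
gripper_force: 68.2
```

{"api": "send_rows", "payload": {"deltas": [{"dx":0,"dy":0,"dz":0,"rx":0,"ry":0,"rz":0},{"dx":0,"dy":0,"dz":0,"rx":0,"ry":0,"rz":0},{"dx":0,"dy":0,"dz":0,"rx":0,"ry":0,"rz":0}]}}

```text
clock: 3.78
tcp_pos: [0.461, 0.2294, 0.0605]
orientation: [1.759, 2.603, 0.001]
contact_force: [1.2, -0.1, 2.9]
grip_width: 0.0138
gripper_force: 68.4
```

```bash
python3 - <<'E'
from h import *
o=r.get_obs();print({k:o[k] for k in('clock','tcp_pos','orientation','grip_width','gripper_force','contact_force')})
T=R.from_rotvec(o['orientation']).as_matrix();print(T.round(4))
# target: scoop yaw -84.56 level; lip at pour + 5mm
ps=np.radians(95.44);c,s=np.cos(.35),np.sin(.35)
O=np.array([.5359,-.1428,.036]);X=np.array([c*np.cos(ps),c*np.sin(ps),s]);Y=np.array([-np.sin(ps),np.cos(ps),0]);Z=np.cross(X,Y)
F=np.diag([-1.,1,-1])
def tcp(lip,pitch):
    S=R.from_euler('ZY',[95.44-180,pitch],degrees=True).as_matrix()
    return lip+S@np.array([-.0635,0,.061-.008]),S@F
P=lambda x,y,z:O+x*X+y*Y+z*Z
for nm,L,p in [('above',P(.165,0,.006)+[0,0,.06],0),('lvl',P(.165,0,.006)+[0,0,.005],0)]+[('p%d'%a,P(.165,0,.006)+[0,0,.005*max(0,1-a/20)],a) for a in(5,10,15,20,25,30,35,40)]:
    t,S=tcp(L,p); print(nm,(t*1000).round(1),np.degrees(R.from_matrix(S).as_rotvec()).round(1))
print('axis pitch (world)',R.from_euler('z',95.44-180,degrees=True).as_matrix()[:,1])
E
```

```text
{'clock': 3.7833, 'tcp_pos': array([0.46102533, 0.2294392 , 0.06052158]), 'orientation': array([1.75875746e+00, 2.60284988e+00, 9.70550807e-04]), 'grip_width': 0.013849441952325047, 'gripper_force': 68.38325500488281, 'contact_force': array([ 1.20220111, -0.10794111,  2.90818947])}
[[-3.731e-01  9.278e-01  6.000e-04]
 [ 9.278e-01  3.731e-01  4.000e-04]
 [ 1.000e-04  6.000e-04 -1.000e+00]]
above [515.4  72.7 211.2] [121.1 133.2   0. ]
lvl [515.4  72.7 156.2] [121.1 133.2   0. ]
p5 [515.8  67.8 160.3] [-118.6 -130.4   -5.2]
p10 [516.3  62.5 163.9] [-115.9 -127.5  -10.1]
p15 [516.9  56.9 167.1] [-113.2 -124.5  -14.9]
p20 [517.5  50.8 169.7] [-110.4 -121.4  -19.5]
p25 [518.1  44.4 173.1] [-107.5 -118.2  -23.8]
p30 [518.7  37.8 175.9] [-104.6 -115.   -28. ]
p35 [519.4  31.  178.1] [-101.5 -111.7  -32. ]
p40 [520.   24.  179.6] [ -98.5 -108.3  -35.8]
axis pitch (world) [0.99549602 0.09480332 0.        ]
```

{"api": "send_rows", "payload": {"deltas": [{"dx":0,"dy":0,"dz":8,"rx":0,"ry":0,"rz":0},{"dx":0,"dy":0,"dz":25,"rx":0,"ry":0,"rz":-1},{"dx":0,"dy":0,"dz":50,"rx":0,"ry":0,"rz":-3},{"dx":0,"dy":0,"dz":80,"rx":0,"ry":0,"rz":-6},{"dx":0,"dy":0,"dz":110,"rx":0,"ry":0,"rz":-10}]}}

```text
clock: 4.2
tcp_pos: [0.4592, 0.2284, 0.1707]
orientation: [-1.98, -2.436, 0.005]
contact_force: [0.7, 0.5, -4.4]
grip_width: 0.0138
gripper_force: 68.6
```

{"api": "send_rows", "payload": {"deltas": [{"dx":0,"dy":0,"dz":20,"rx":0,"ry":0,"rz":-3},{"dx":0,"dy":0,"dz":33,"rx":0,"ry":0,"rz":-5},{"dx":0,"dy":0,"dz":40,"rx":0,"ry":0,"rz":-6.5},{"dx":5,"dy":-15,"dz":40,"rx":0,"ry":0,"rz":-6.5},{"dx":13,"dy":-40,"dz":40,"rx":0,"ry":0,"rz":-6.5}]}}

```text
clock: 4.62
tcp_pos: [0.4723, 0.1916, 0.2106]
orientation: [-2.107, -2.328, -0.001]
contact_force: [1.6, -1.0, -4.0]
grip_width: 0.0137
gripper_force: 68.6
```

{"api": "send_rows", "payload": {"deltas": [{"dx":8,"dy":-25,"dz":0,"rx":0,"ry":0,"rz":0},{"dx":16,"dy":-47,"dz":0,"rx":0,"ry":0,"rz":0},{"dx":22,"dy":-65,"dz":0,"rx":0,"ry":0,"rz":0},{"dx":27,"dy":-80,"dz":0,"rx":0,"ry":0,"rz":0},{"dx":31,"dy":-92,"dz":0,"rx":0,"ry":0,"rz":0}]}}

```text
clock: 5.03
tcp_pos: [0.5039, 0.095, 0.2092]
orientation: [-2.115, -2.321, 0.004]
contact_force: [-0.1, 0.1, -3.4]
grip_width: 0.0138
gripper_force: 68.6
```

{"api": "send_rows", "payload": {"deltas": [{"dx":3,"dy":-9,"dz":0,"rx":0,"ry":0,"rz":0},{"dx":6,"dy":-16,"dz":0,"rx":0,"ry":0,"rz":0},{"dx":8,"dy":-21,"dz":0,"rx":0,"ry":0,"rz":0},{"dx":10,"dy":-24,"dz":0,"rx":0,"ry":0,"rz":0},{"dx":10,"dy":-25,"dz":0,"rx":0,"ry":0,"rz":0}]}}

```text
clock: 5.45
tcp_pos: [0.5149, 0.0722, 0.2102]
orientation: [-2.114, -2.324, -0.0]
contact_force: [-0.2, 0.2, -4.4]
grip_width: 0.0138
gripper_force: 68.6
```

{"api": "send_rows", "payload": {"deltas": [{"dx":0,"dy":0,"dz":-4,"rx":0,"ry":0,"rz":0},{"dx":0,"dy":0,"dz":-12,"rx":0,"ry":0,"rz":0},{"dx":0,"dy":0,"dz":-20,"rx":0,"ry":0,"rz":0},{"dx":0,"dy":0,"dz":-28,"rx":0,"ry":0,"rz":0},{"dx":0,"dy":0,"dz":-30,"rx":0,"ry":0,"rz":0}]}}

```text
clock: 5.87
tcp_pos: [0.5135, 0.0722, 0.1783]
orientation: [-2.112, -2.323, 0.004]
contact_force: [0.2, 0.2, -4.6]
grip_width: 0.0137
gripper_force: 68.6
```

{"api": "send_rows", "payload": {"deltas": [{"dx":0,"dy":0,"dz":0,"rx":0,"ry":0,"rz":0},{"dx":0,"dy":0,"dz":0,"rx":0,"ry":0,"rz":0}]}}

```text
clock: 6.03
tcp_pos: [0.5146, 0.0724, 0.1801]
orientation: [-2.114, -2.324, 0.0]
contact_force: [0.2, 0.0, -4.1]
grip_width: 0.0139
gripper_force: 68.6
```

```bash
python3 - <<'E'
from h import *
o=r.get_obs();print({k:o[k] for k in('clock','joints','tcp_pos','orientation','grip_width','gripper_force','contact_force')})
print(np.degrees(o['orientation']))
g=grab('side');t=grab('top')
W=np.hstack([cv2.resize(g['frame'][120:270,190:340],(450,450)),cv2.resize(t['frame'][150:234,245:345],(350,294)).copy().__class__((450,350,3),np.uint8)*0]) 
W[:294,450:]=cv2.resize(t['frame'][150:234,245:345],(350,294))
cv2.imwrite('pics/s3.png',W)
E
```

```text
{'clock': 6.0333, 'joints': array([ 0.18708906,  0.34676135, -0.538727  ,  1.95699821,  0.22469571,
        0.89673643, -0.37216612]), 'tcp_pos': array([0.51463501, 0.07239468, 0.18005094]), 'orientation': array([-2.11357177e+00, -2.32367508e+00,  4.08585106e-04]), 'grip_width': 0.013910438424569842, 'gripper_force': 68.58617663383484, 'contact_force': array([ 0.17619993,  0.01967518, -4.07471919])}
[-1.21098742e+02 -1.33136775e+02  2.34102022e-02]
```

View pics/s3.png

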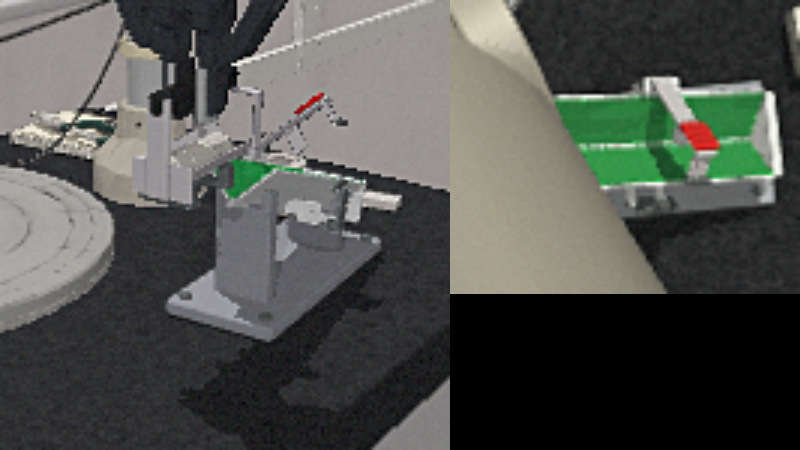

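{"api": "send_rows", "payload": {"deltas": [{"dx":0,"dy":0,"dz":-6,"rx":0,"ry":0,"rz":0},{"dx":0,"dy":0,"dz":-13,"rx":0,"ry":0,"rz":0},{"dx":0.5,"dy":0,"dz":-20,"rx":0,"ry":0,"rz":0},{"dx":0.5,"dy":0,"dz":-24,"rx":0,"ry":0,"rz":0},{"dx":0.5,"dy":0,"dz":-24,"rx":0,"ry":0,"rz":0}]}}

```text
clock: 6.55
tcp_pos: [0.5144, 0.072, 0.1549]
orientation: [-2.113, -2.323, 0.003]
contact_force: [-0.6, -0.0, -3.5]
grip_width: 0.0142
gripper_force: 68.6
```

{"api": "send_rows", "payload": {"deltas": [{"dx":0,"dy":0,"dz":0,"rx":0,"ry":0,"rz":0},{"dx":0,"dy":0,"dz":0,"rx":0,"ry":0,"rz":0}]}}

```text
clock: 6.72
tcp_pos: [0.5154, 0.0723, 0.1564]
orientation: [2.114, 2.324, 0.0]
contact_force: [1.2, 0.6, -2.8]
grip_width: 0.014
gripper_force: 68.6
```

```bash
python3 - <<'E'
from h import *
o=r.get_obs();print({k:o[k] for k in('clock','tcp_pos','contact_force')})
g=grab('side');P=cloud(g).reshape(-1,3)
# scoop back plate points
a=np.radians(95.44-180);sx=np.array([np.cos(a),np.sin(a),0]);sy=np.array([-np.sin(a),np.cos(a),0])
c=o['tcp_pos']+[0,0,.008-.0685] # scoop origin
L=(P-c)@np.array([sx,sy,[0,0,1]]).T
m=(abs(L[:,0]+.055)<.012)&(abs(L[:,1])<.04)&(L[:,2]>0.001)&(L[:,2]<.03)
q=L[m];print(m.sum(),np.percentile(q,[1,5,50,95,99],axis=0).round(4))
cv2.imwrite('pics/s4.png',cv2.resize(g['frame'][140:240,210:310],(600,600),interpolation=cv2.INTER_CUBIC))
E
```

```text
{'clock': 6.7167, 'tcp_pos': array([0.51538091, 0.07229409, 0.1563599 ]), 'contact_force': array([ 1.21044421,  0.57789856, -2.75684723])}
79 [[-0.0466 -0.0085  0.0076]
 [-0.0464 -0.0079  0.0086]
 [-0.045  -0.0002  0.0189]
 [-0.0434  0.0073  0.0286]
 [-0.0431  0.0076  0.0298]]
```

View pics/s4.png

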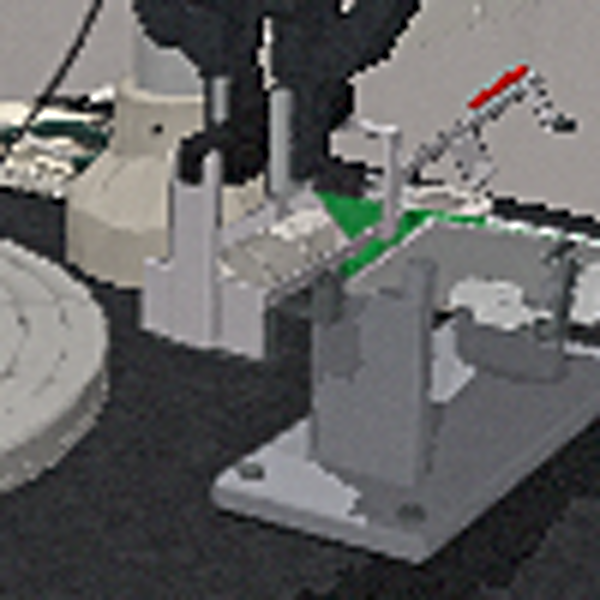

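```bash
python3 - <<'E'
from h import *
o=r.get_obs()
g=grab('side')
def an(g,c,yaw,t):
    P=cloud(g).reshape(-1,3);a=np.radians(yaw);sx=np.array([np.cos(a),np.sin(a),0]);sy=np.array([-np.sin(a),np.cos(a),0])
    L=(P-c)@np.array([sx,sy,[0,0,1]]).T
    b=(abs(L[:,1])<.035)&(abs(L[:,0])<.08)&(L[:,2]>.009)&(L[:,2]<.085)
    q=L[b&(L[:,0]<-.03)&(L[:,2]<.027)];print(t,'plate',len(q),np.percentile(q,[1,25,50,75,99],axis=0).round(4).tolist())
    q=L[b&(L[:,2]>.05)&(L[:,0]>.02)];print('arch',len(q),np.percentile(q,[2,50,98],axis=0).round(4).tolist())
    q=L[b&(L[:,2]>.05)&(L[:,0]<-.035)];print('bar back',len(q),np.percentile(q,[2,50,98],axis=0).round(4).tolist())
an(g,o['tcp_pos']+[0,0,-.0605],-84.56,'now')
import os
r0=np.array([.461,.2294,0])
# initial: use top.npy (overwritten) -> none; recover pose from present only
t=grab('top');an(t,o['tcp_pos']+[0,0,-.0605],-84.56,'top')
E
```

```text
now plate 185 [[-0.0467, -0.0233, 0.0094], [-0.0442, -0.012, 0.0135], [-0.0395, -0.0041, 0.018], [-0.0384, 0.0074, 0.0226], [-0.0362, 0.0234, 0.0268]]
arch 65 [[0.0312, -0.0258, 0.0513], [0.042, -0.0093, 0.0605], [0.0505, -0.005, 0.0743]]
bar back 128 [[-0.0462, -0.0087, 0.0507], [-0.044, -0.0029, 0.0643], [-0.0354, 0.0072, 0.0757]]Traceback (most recent call last):
  File "<stdin>", line 15, in <module>
  File "<stdin>", line 8, in an
    return _quantile_unchecked(
        a, q, axis, out, overwrite_input, method, keepdims, weights)
    return _ureduce(a,
                    func=_quantile_ureduce_func,
    ...<5 lines>...
                    overwrite_input=overwrite_input,
                    method=method)
    r = func(a, **kwargs)
    result = _quantile(arr,
                       quantiles=q,
    ...<2 lines>...
                       out=out,
                       weights=wgt)
    slices_having_nans = np.isnan(arr[-1, ...])
                                  ~~~^^^^^^^^^
IndexError: index -1 is out of bounds for axis 0 with size 0
```

{"api": "send_rows", "payload": {"deltas": [{"dx":0.2,"dy":-2,"dz":1.7,"rx":2,"ry":0.2,"rz":0},{"dx":0.3,"dy":-3.9,"dz":3.3,"rx":4,"ry":0.4,"rz":0},{"dx":0.5,"dy":-5.9,"dz":4.9,"rx":6,"ry":0.6,"rz":0},{"dx":0.7,"dy":-8,"dz":6.3,"rx":8,"ry":0.8,"rz":0},{"dx":0.9,"dy":-10.2,"dz":7.7,"rx":10,"ry":1,"rz":0}]}}

```text
clock: 7.28
tcp_pos: [0.5164, 0.0619, 0.1645]
orientation: [-2.022, -2.223, -0.179]
contact_force: [-0.2, -0.3, -4.2]
grip_width: 0.0133
gripper_force: 68.6
```

{"api": "send_rows", "payload": {"deltas": [{"dx":0.2,"dy":-2.2,"dz":1.3,"rx":2,"ry":0.2,"rz":0},{"dx":0.5,"dy":-4.5,"dz":2.6,"rx":4,"ry":0.4,"rz":0},{"dx":0.7,"dy":-6.8,"dz":3.8,"rx":6,"ry":0.6,"rz":0},{"dx":0.9,"dy":-9.2,"dz":4.9,"rx":8,"ry":0.8,"rz":0},{"dx":1.2,"dy":-11.7,"dz":5.8,"rx":10,"ry":1,"rz":0}]}}

```text
clock: 7.7
tcp_pos: [0.5177, 0.0499, 0.1703]
orientation: [-1.925, -2.117, -0.341]
contact_force: [0.2, 0.8, -3.8]
grip_width: 0.0136
gripper_force: 68.6
```

```bash
python3 - <<'E'
from h import *
o=r.get_obs();print({k:o[k] for k in('clock','joints','tcp_pos','orientation','contact_force','gripper_force')});print(np.degrees(o['orientation']))
g=grab('side')
cv2.imwrite('pics/s5.png',cv2.resize(g['frame'][120:220,220:320],(600,600),interpolation=cv2.INTER_CUBIC))
E
```

```text
{'clock': 7.7, 'joints': array([ 0.53972845,  0.43772372, -0.68070051,  1.94810656, -0.10901188,
        0.84885101,  0.07355958]), 'tcp_pos': array([0.51765275, 0.04992383, 0.17025283]), 'orientation': array([-1.92525499, -2.11654627, -0.34137625]), 'contact_force': array([ 0.21389523,  0.7553301 , -3.75900585]), 'gripper_force': 68.62714648246765}
[-110.30898526 -121.26916868  -19.55941855]
```

View pics/s5.png

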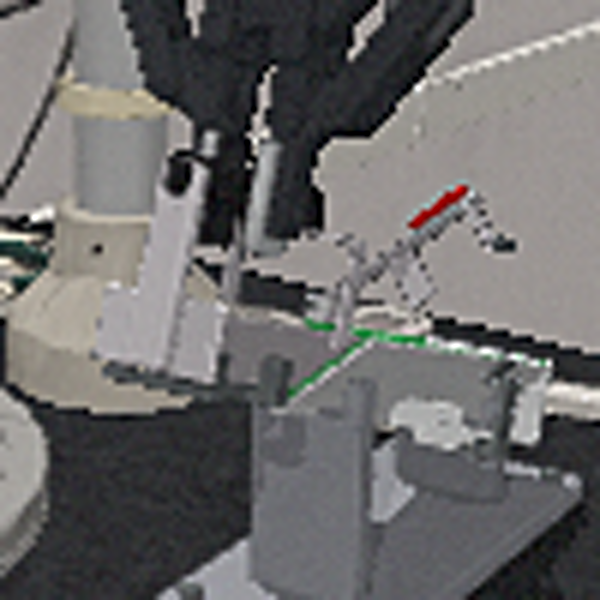

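{"api": "send_rows", "payload": {"deltas": [{"dx":0.2,"dy":-2.5,"dz":1.3,"rx":2,"ry":0.2,"rz":0},{"dx":0.5,"dy":-5.1,"dz":2.6,"rx":4,"ry":0.4,"rz":0},{"dx":0.7,"dy":-7.7,"dz":3.9,"rx":6,"ry":0.6,"rz":0},{"dx":0.9,"dy":-10.3,"dz":5.1,"rx":8,"ry":0.8,"rz":0},{"dx":1.2,"dy":-13,"dz":6.2,"rx":10,"ry":1,"rz":0}]}}

```text
clock: 8.17
tcp_pos: [0.5191, 0.0371, 0.1766]
orientation: [-1.823, -2.005, -0.49]
contact_force: [-0.6, 0.5, -2.5]
grip_width: 0.0135
gripper_force: 68.9
```

{"api": "send_rows", "payload": {"deltas": [{"dx":0.2,"dy":-2.7,"dz":0.9,"rx":2,"ry":0.2,"rz":0},{"dx":0.5,"dy":-5.4,"dz":1.7,"rx":4,"ry":0.4,"rz":0},{"dx":0.8,"dy":-8.2,"dz":2.5,"rx":6,"ry":0.6,"rz":0},{"dx":1,"dy":-11,"dz":3.1,"rx":8,"ry":0.8,"rz":0},{"dx":1.3,"dy":-13.8,"dz":3.7,"rx":10,"ry":1,"rz":0}]}}

```text
clock: 8.58
tcp_pos: [0.5203, 0.0234, 0.1802]
orientation: [-1.715, -1.887, -0.625]
contact_force: [0.2, 0.8, -1.4]
grip_width: 0.0137
gripper_force: 68.9
```

{"api": "send_rows", "payload": {"deltas": [{"dx":0,"dy":0,"dz":0,"rx":0,"ry":0,"rz":0},{"dx":0,"dy":0,"dz":0,"rx":0,"ry":0,"rz":0},{"dx":0,"dy":0,"dz":0,"rx":0,"ry":0,"rz":0},{"dx":0,"dy":0,"dz":0,"rx":0,"ry":0,"rz":0},{"dx":0,"dy":0,"dz":0,"rx":0,"ry":0,"rz":0}]}}

```text
clock: 9.0
tcp_pos: [0.5199, 0.0242, 0.18]
orientation: [-1.715, -1.888, -0.624]
contact_force: [-0.2, 0.1, -2.1]
grip_width: 0.0136
gripper_force: 69.0
```

```bash
python3 - <<'E'
from h import *
o=r.get_obs();print({k:o[k] for k in('clock','joints','tcp_pos','orientation','contact_force','gripper_force')});print(np.degrees(o['orientation']))
g=grab('side');t=grab('top')
W=np.zeros((600,800,3),np.uint8)
W[:400,:400]=cv2.resize(g['frame'][120:220,220:320],(400,400),interpolation=cv2.INTER_CUBIC)
W[:320,400:]=cv2.resize(t['frame'][160:220,262:337],(400,320),interpolation=cv2.INTER_CUBIC)
cv2.imwrite('pics/s6.png',W)
E
```

```text
{'clock': 9.0, 'joints': array([ 0.80854523,  0.60211824, -0.79341804,  1.88584321, -0.33051256,
        0.97364625,  0.38696211]), 'tcp_pos': array([0.51986686, 0.02423317, 0.18004111]), 'orientation': array([-1.71505558, -1.887736  , -0.62399039]), 'contact_force': array([-0.18298256,  0.1071861 , -2.14928938]), 'gripper_force': 69.02566909790039}
[ -98.26544648 -108.15930558  -35.75201569]
```

View pics/s6.png

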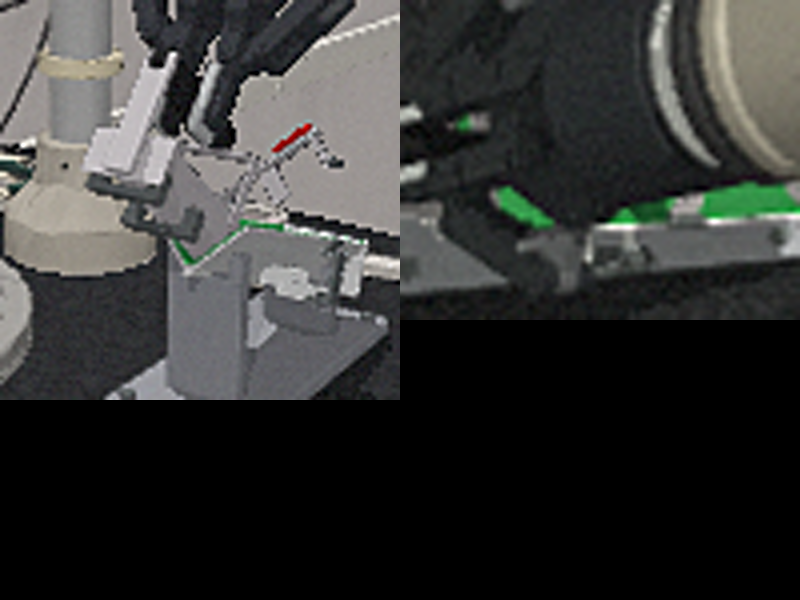

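{"api": "send_rows", "payload": {"deltas": [{"dx":-0.5,"dy":5,"dz":5,"rx":0,"ry":0,"rz":0},{"dx":-1,"dy":12,"dz":11,"rx":0,"ry":0,"rz":0},{"dx":-2,"dy":20,"dz":18,"rx":0,"ry":0,"rz":0},{"dx":-3,"dy":30,"dz":26,"rx":0,"ry":0,"rz":0},{"dx":-4,"dy":42,"dz":36,"rx":0,"ry":0,"rz":0}]}}

```text
clock: 9.52
tcp_pos: [0.5156, 0.0666, 0.2165]
orientation: [-1.716, -1.886, -0.624]
contact_force: [0.3, 0.4, -1.8]
grip_width: 0.0138
gripper_force: 69.0
```

{"api": "send_rows", "payload": {"deltas": [{"dx":-4,"dy":12,"dz":5,"rx":-6,"ry":-0.6,"rz":0},{"dx":-8,"dy":24,"dz":5,"rx":-12,"ry":-1.1,"rz":0},{"dx":-12,"dy":36,"dz":5,"rx":-18,"ry":-1.7,"rz":0},{"dx":-16,"dy":48,"dz":5,"rx":-24,"ry":-2.3,"rz":0},{"dx":-20,"dy":60,"dz":5,"rx":-30,"ry":-2.9,"rz":0}]}}

```text
clock: 9.93
tcp_pos: [0.4955, 0.1274, 0.2227]
orientation: [-2.027, -2.227, -0.176]
contact_force: [0.1, -0.7, -2.5]
grip_width: 0.0136
gripper_force: 68.8
```

{"api": "send_rows", "payload": {"deltas": [{"dx":-5,"dy":15,"dz":0,"rx":-5,"ry":-0.5,"rz":0},{"dx":-10,"dy":32,"dz":-10,"rx":-10,"ry":-0.9,"rz":0},{"dx":-15,"dy":49,"dz":-20,"rx":-10,"ry":-0.9,"rz":0},{"dx":-20,"dy":65,"dz":-30,"rx":-10,"ry":-0.9,"rz":0},{"dx":-25,"dy":80,"dz":-40,"rx":-10,"ry":-0.9,"rz":0}]}}

```text
clock: 10.35
tcp_pos: [0.4692, 0.2089, 0.1814]
orientation: [-2.11, -2.324, 0.001]
contact_force: [-0.8, -0.9, -2.5]
grip_width: 0.0136
gripper_force: 68.9
```

{"api": "send_rows", "payload": {"deltas": [{"dx":-4,"dy":10,"dz":-15,"rx":0,"ry":0,"rz":4},{"dx":-8,"dy":19,"dz":-35,"rx":0,"ry":0,"rz":8},{"dx":-10,"dy":23,"dz":-55,"rx":0,"ry":0,"rz":12},{"dx":-10,"dy":23,"dz":-75,"rx":0,"ry":0,"rz":16.5},{"dx":-10,"dy":23,"dz":-95,"rx":0,"ry":0,"rz":16.5}]}}

```text
clock: 10.77
tcp_pos: [0.4598, 0.2305, 0.0858]
orientation: [-1.751, -2.605, 0.001]
contact_force: [0.8, 0.2, -2.3]
grip_width: 0.0138
gripper_force: 68.8
```

{"api": "send_rows", "payload": {"deltas": [{"dx":0,"dy":0,"dz":0,"rx":0,"ry":0,"rz":0},{"dx":0,"dy":0,"dz":0,"rx":0,"ry":0,"rz":0},{"dx":0,"dy":0,"dz":0,"rx":0,"ry":0,"rz":0}]}}

```text
clock: 11.02
tcp_pos: [0.4611, 0.2296, 0.0871]
orientation: [-1.759, -2.601, 0.001]
contact_force: [-0.7, 0.2, -1.0]
grip_width: 0.0139
gripper_force: 68.8
```

```bash
python3 - <<'E'
from h import *
o=r.get_obs();print({k:o[k] for k in('clock','joints','tcp_pos','orientation','contact_force','gripper_force')})
T=R.from_rotvec(o['orientation'])
S=R.from_euler('z',-68,degrees=True)*R.from_matrix(np.diag([-1.,1,-1]))
print(np.degrees((S*T.inv()).as_rotvec()),(np.array([.461,.2294,.0605])-o['tcp_pos'])*1000)
t=grab('top')
cv2.imwrite('pics/s7.png',cv2.resize(t['frame'][160:235,245:345],(800,600),interpolation=cv2.INTER_CUBIC))
E
```

```text
{'clock': 11.0167, 'joints': array([-0.06383798,  0.5111101 , -0.64609541,  2.02701273,  0.44659325,
        0.74612305, -0.60274666]), 'tcp_pos': array([0.46105029, 0.22963862, 0.08713155]), 'orientation': array([-1.75912374e+00, -2.60078682e+00,  1.26713915e-03]), 'contact_force': array([-0.66205407,  0.23967672, -1.01715754]), 'gripper_force': 68.79786372184753}
[-0.01773939 -0.1090001   0.14737592] [ -0.05029019  -0.2386165  -26.63154662]
```

View pics/s7.png

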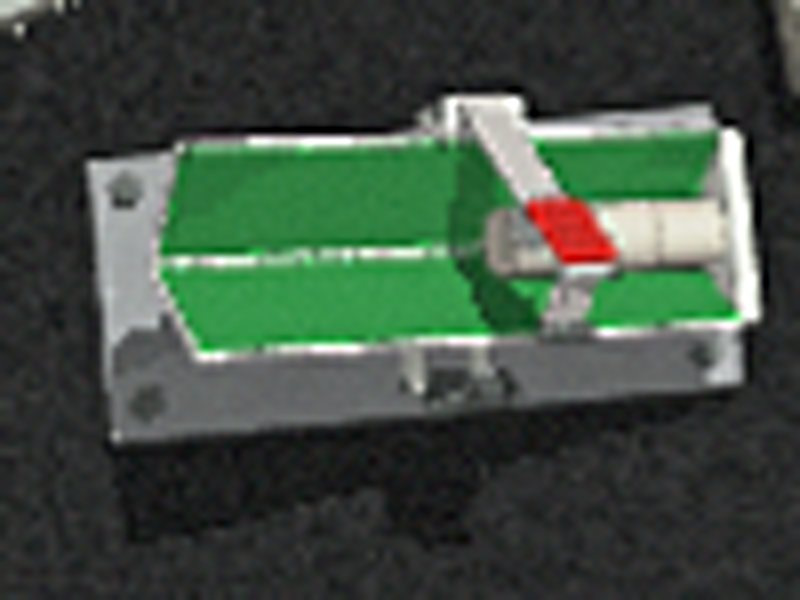

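{"api": "send_rows", "payload": {"deltas": [{"dx":0,"dy":0,"dz":-8,"rx":0,"ry":0,"rz":0},{"dx":0,"dy":0,"dz":-15,"rx":0,"ry":0,"rz":0},{"dx":0,"dy":0,"dz":-21,"rx":0,"ry":0,"rz":0},{"dx":0,"dy":0,"dz":-24,"rx":0,"ry":0,"rz":0},{"dx":0,"dy":0,"dz":-25,"rx":0,"ry":0,"rz":0}]}}

```text
clock: 11.48
tcp_pos: [0.4607, 0.2283, 0.0604]
orientation: [-1.759, -2.6, 0.006]
contact_force: [-3.3, -3.2, 10.4]
grip_width: 0.0137
gripper_force: 70.6
```

{"api": "send_rows", "payload": {"deltas": [{"dx":0,"dy":0,"dz":-1,"rx":0,"ry":0,"rz":0},{"dx":0,"dy":0,"dz":-1.5,"rx":0,"ry":0,"rz":0},{"dx":0,"dy":0,"dz":-1.5,"rx":0,"ry":0,"rz":0}]}}

```text
clock: 11.73
tcp_pos: [0.4607, 0.2283, 0.0604]
orientation: [-1.76, -2.601, 0.006]
contact_force: [-4.5, -4.1, 15.6]
grip_width: 0.0136
gripper_force: 71.4
```

{"api": "send_rows", "payload": {"deltas": [{"dx":0,"dy":0,"dz":1,"rx":0,"ry":0,"rz":0},{"dx":0,"dy":0,"dz":1,"rx":0,"ry":0,"rz":0}]}}

```text
clock: 11.9
tcp_pos: [0.461, 0.2287, 0.0605]
orientation: [-1.759, -2.601, 0.003]
contact_force: [-0.7, 0.4, 2.6]
grip_width: 0.0137
gripper_force: 69.6
```

{"api": "send_rows", "payload": {"deltas": [{"dx":0,"dy":0,"dz":0,"rx":0,"ry":0,"rz":0},{"dx":0,"dy":0,"dz":0,"rx":0,"ry":0,"rz":0},{"dx":0,"dy":0,"dz":0,"rx":0,"ry":0,"rz":0},{"dx":0,"dy":0,"dz":0,"rx":0,"ry":0,"rz":0},{"dx":0,"dy":0,"dz":0,"rx":0,"ry":0,"rz":0}], "jaw": 55}}

```text
clock: 12.32
tcp_pos: [0.4609, 0.2286, 0.0601]
orientation: [-1.759, -2.6, 0.004]
contact_force: [-0.8, -1.0, 0.5]
grip_width: 0.055
gripper_force: 0.0
```

{"api": "send_rows", "payload": {"deltas": [{"dx":0,"dy":0,"dz":10,"rx":0,"ry":0,"rz":0},{"dx":0,"dy":0,"dz":30,"rx":0,"ry":0,"rz":0},{"dx":0,"dy":0,"dz":60,"rx":0,"ry":0,"rz":0},{"dx":0,"dy":0,"dz":95,"rx":0,"ry":0,"rz":0},{"dx":0,"dy":0,"dz":130,"rx":0,"ry":0,"rz":0}]}}

```text
clock: 12.73
tcp_pos: [0.4601, 0.2285, 0.1919]
orientation: [-1.757, -2.6, 0.005]
contact_force: [1.3, -0.6, 0.6]
grip_width: 0.0548
gripper_force: 0.0
```

```bash
python3 - <<'E'
from h import *
o=r.get_obs();print({k:o[k] for k in('clock','joints','tcp_pos','orientation','contact_force','grip_width')})
ps=np.radians(95.44);c,s=np.cos(.35),np.sin(.35)
O=np.array([.5359,-.1428,.036]);X=np.array([c*np.cos(ps),c*np.sin(ps),s]);Y=np.array([-np.sin(ps),np.cos(ps),0]);Z=np.cross(X,Y)
S=R.from_euler('ZY',[95.44-180,20.05],degrees=True)*R.from_matrix(np.diag([-1.,1,-1]))
print('rot',np.degrees((R.from_euler('z',-16.56,degrees=True)).as_rotvec()), S.as_rotvec())
for y,z in((12,.110),(12,.100),(14,.08),(17,.06),(20,.045),(20,.040),(20,.036)):
    print(y,z,((O+.083*X+y/1e3*Y+(z+.011)*Z)*1e3).round(1))
print(Z)
g=grab('side'); P=cloud(g).reshape(-1,3);C=g['frame'].reshape(-1,3).astype(int)
b=P[(P[:,0]>.4)&(P[:,0]<.53)&(P[:,1]>.15)&(P[:,1]<.3)&(P[:,2]>.066)&(P[:,2]<.09)&(C.max(1)<90)]
print('bar',len(b),b.mean(0),b.min(0),b.max(0))
t=grab('top');cv2.imwrite('pics/x.png',t['frame'])
P=cloud(t).reshape(-1,3);C=t['frame'].reshape(-1,3).astype(int)
rd=P[(C[:,2]>C[:,0]+80)&(C[:,2]>C[:,1]+80)&(P[:,2]>.05)&(P[:,2]<.2)&(abs(P[:,1]+.09)<.05)&(abs(P[:,0]-.52)<.06)]
L=(rd-O)@np.array([X,Y,Z]).T; print('red rail',len(L),np.median(L,axis=0),L.min(0),L.max(0))
E
```

```text
{'clock': 12.7333, 'joints': array([ 0.02806265,  0.36377921, -0.73782189,  1.94704822,  0.2971192 ,
        0.94547671, -0.47234544]), 'tcp_pos': array([0.46011445, 0.22852412, 0.19192756]), 'orientation': array([-1.7573315 , -2.60033406,  0.00505371]), 'contact_force': array([ 1.30764849, -0.64969339,  0.63831964]), 'grip_width': 0.05480351183313394}
rot [  0.     0.   -16.56] [-1.92616962 -2.11831776 -0.34050232]
12 0.11 [ 520.5 -107.6  178.1]
12 0.1 [ 520.2 -104.2  168.7]
14 0.08 [517.5 -97.6 149.9]
17 0.06 [513.9 -91.  131.2]
20 0.045 [510.4 -86.2 117.1]
20 0.04 [510.3 -84.5 112.4]
20 0.036 [510.1 -83.1 108.6]
[ 0.03250785 -0.3413534   0.93937271]
bar 305 [0.4566365  0.23306189 0.07348431] [0.43850616 0.18197326 0.06609466] [0.48265366 0.27295095 0.07719733]
red rail 63 [0.08392996 0.00783951 0.0823821 ] [ 0.07403627 -0.00253259  0.07021554] [0.09087672 0.01585508 0.08991426]
```

{"api": "send_rows", "payload": {"deltas": [{"dx":2,"dy":-10,"dz":15,"rx":0,"ry":0,"rz":-3},{"dx":6,"dy":-30,"dz":25,"rx":0,"ry":0,"rz":-6},{"dx":12,"dy":-60,"dz":30,"rx":0,"ry":0,"rz":-10},{"dx":18,"dy":-95,"dz":30,"rx":0,"ry":0,"rz":-14},{"dx":24,"dy":-130,"dz":30,"rx":0,"ry":0,"rz":-16.5}], "jaw": 0, "newtons": 30}}

```text
clock: 13.25
tcp_pos: [0.4849, 0.0977, 0.2209]
orientation: [-2.116, -2.32, 0.002]
contact_force: [-0.0, -0.2, 0.1]
grip_width: -0.0003
gripper_force: 0.0
```

{"api": "send_rows", "payload": {"deltas": [{"dx":6,"dy":-35,"dz":0,"rx":4,"ry":0.4,"rz":0},{"dx":12,"dy":-70,"dz":0,"rx":8,"ry":0.8,"rz":0},{"dx":18,"dy":-105,"dz":0,"rx":12,"ry":1.1,"rz":0},{"dx":24,"dy":-140,"dz":0,"rx":16,"ry":1.5,"rz":0},{"dx":30,"dy":-170,"dz":0,"rx":20,"ry":1.9,"rz":0}]}}

```text
clock: 13.67
tcp_pos: [0.5148, -0.0743, 0.2208]
orientation: [-1.926, -2.114, -0.342]
contact_force: [0.5, 0.6, -0.4]
grip_width: 0.0002
gripper_force: 0.0
```

{"api": "send_rows", "payload": {"deltas": [{"dx":3,"dy":-20,"dz":0,"rx":0,"ry":0,"rz":0},{"dx":5,"dy":-37,"dz":0,"rx":0,"ry":0,"rz":0},{"dx":5,"dy":-37,"dz":-15,"rx":0,"ry":0,"rz":0},{"dx":5,"dy":-37,"dz":-35,"rx":0,"ry":0,"rz":0},{"dx":5,"dy":-37,"dz":-43,"rx":0,"ry":0,"rz":0}]}}

```text
clock: 14.08
tcp_pos: [0.5188, -0.1074, 0.1756]
orientation: [-1.922, -2.115, -0.336]
contact_force: [-0.2, 0.1, 0.2]
grip_width: -0.0002
gripper_force: 0.0
```

{"api": "send_rows", "payload": {"deltas": [{"dx":0,"dy":0,"dz":0,"rx":0,"ry":0,"rz":0},{"dx":0,"dy":0,"dz":0,"rx":0,"ry":0,"rz":0}]}}

```text
clock: 14.25
tcp_pos: [0.5198, -0.1072, 0.1776]
orientation: [-1.923, -2.117, -0.337]
contact_force: [1.1, -0.4, -0.0]
grip_width: -0.0001
gripper_force: 0.0
```

```bash
python3 - <<'E'
from h import *
o=r.get_obs();print({k:o[k] for k in('clock','joints','tcp_pos','orientation','contact_force','grip_width')})
S=R.from_rotvec([-1.92616962,-2.11831776,-0.34050232])
print(np.degrees((S*R.from_rotvec(o['orientation']).inv()).as_rotvec()),np.array([520.5,-107.6,178.1])-o['tcp_pos']*1e3)
E
```

```text
{'clock': 14.25, 'joints': array([ 0.74073902,  0.47373139, -0.59950285,  1.84946092, -0.090773  ,
        0.99639567,  0.33017022]), 'tcp_pos': array([ 0.51975606, -0.10724745,  0.17755143]), 'orientation': array([-1.92261109, -2.11663929, -0.3372535 ]), 'contact_force': array([ 1.11023451, -0.39348256, -0.01478943]), 'grip_width': -0.00012987228204154784}
[-0.07170394 -0.23015847 -0.09955033] [ 0.74393556 -0.35254647  0.54857409]
```

{"api": "send_rows", "payload": {"deltas": [{"dx":0,"dy":2,"dz":-6,"rx":0,"ry":0,"rz":0},{"dx":-1,"dy":4,"dz":-12,"rx":0,"ry":0,"rz":0},{"dx":-1.5,"dy":6,"dz":-18,"rx":0,"ry":0,"rz":0},{"dx":-2,"dy":8,"dz":-23,"rx":0,"ry":0,"rz":0},{"dx":-2.5,"dy":10,"dz":-28,"rx":0,"ry":0,"rz":0}]}}

```text
clock: 14.67
tcp_pos: [0.517, -0.0984, 0.1488]
orientation: [-1.925, -2.115, -0.337]
contact_force: [-0.1, -0.1, 0.7]
grip_width: 0.0001
gripper_force: 0.5
```

{"api": "send_rows", "payload": {"deltas": [{"dx":-1,"dy":1.5,"dz":-4,"rx":0,"ry":0,"rz":0},{"dx":-1.5,"dy":3,"dz":-8,"rx":0,"ry":0,"rz":0},{"dx":-2,"dy":4,"dz":-12,"rx":0,"ry":0,"rz":0},{"dx":-3,"dy":5.5,"dz":-16,"rx":0,"ry":0,"rz":0},{"dx":-3.5,"dy":6.6,"dz":-18.7,"rx":0,"ry":0,"rz":0}]}}

```text
clock: 15.08
tcp_pos: [0.5136, -0.0918, 0.13]
orientation: [-1.925, -2.115, -0.337]
contact_force: [-0.3, -0.3, 1.9]
grip_width: -0.0001
gripper_force: 0.8
```

{"api": "send_rows", "payload": {"deltas": [{"dx":-1,"dy":1,"dz":-3,"rx":0,"ry":0,"rz":0},{"dx":-1.5,"dy":2,"dz":-6,"rx":0,"ry":0,"rz":0},{"dx":-2,"dy":3,"dz":-9,"rx":0,"ry":0,"rz":0},{"dx":-3,"dy":4,"dz":-12,"rx":0,"ry":0,"rz":0},{"dx":-3.5,"dy":4.8,"dz":-14,"rx":0,"ry":0,"rz":0}]}}

```text
clock: 15.5
tcp_pos: [0.5102, -0.0874, 0.1168]
orientation: [-1.926, -2.115, -0.337]
contact_force: [-3.0, -1.6, 5.7]
grip_width: -0.0002
gripper_force: 2.5
```

Engaging the catch; continue down.

{"api": "send_rows", "payload": {"deltas": [{"dx":0,"dy":0.7,"dz":-2,"rx":0,"ry":0,"rz":0},{"dx":0,"dy":1.4,"dz":-4,"rx":0,"ry":0,"rz":0},{"dx":0,"dy":1.7,"dz":-5,"rx":0,"ry":0,"rz":0},{"dx":0,"dy":1.7,"dz":-5,"rx":0,"ry":0,"rz":0}]}}

```text
clock: 15.83
tcp_pos: [0.51, -0.0853, 0.1112]
orientation: [-1.925, -2.115, -0.337]
contact_force: [-1.8, -1.7, 2.2]
grip_width: -0.0003
gripper_force: 1.3
```

{"api": "send_rows", "payload": {"deltas": [{"dx":0,"dy":0.4,"dz":-1,"rx":0,"ry":0,"rz":0},{"dx":0,"dy":0.7,"dz":-2,"rx":0,"ry":0,"rz":0},{"dx":0,"dy":0.7,"dz":-2,"rx":0,"ry":0,"rz":0}]}}

```text
clock: 16.08
tcp_pos: [0.5102, -0.0848, 0.1098]
orientation: [-1.925, -2.115, -0.337]
contact_force: [-2.8, -1.9, 6.7]
grip_width: -0.0001
gripper_force: 3.1
```

{"api": "send_rows", "payload": {"deltas": [{"dx":0,"dy":0.5,"dz":-1.5,"rx":0,"ry":0,"rz":0},{"dx":0,"dy":1,"dz":-3,"rx":0,"ry":0,"rz":0},{"dx":0,"dy":1,"dz":-3,"rx":0,"ry":0,"rz":0}]}}

```text
clock: 16.33
tcp_pos: [0.5105, -0.0847, 0.1091]
orientation: [-1.926, -2.115, -0.336]
contact_force: [-11.4, -6.6, 30.6]
grip_width: 0.0
gripper_force: 15.4
```

{"api": "send_rows", "payload": {"deltas": [{"dx":0,"dy":-1,"dz":5,"rx":0,"ry":0,"rz":0},{"dx":0,"dy":-4,"dz":12,"rx":0,"ry":0,"rz":0},{"dx":0,"dy":-8,"dz":25,"rx":0,"ry":0,"rz":0},{"dx":0,"dy":-15,"dz":45,"rx":0,"ry":0,"rz":0},{"dx":0,"dy":-25,"dz":75,"rx":0,"ry":0,"rz":0}]}}

```text
clock: 16.75
tcp_pos: [0.5091, -0.1076, 0.1807]
orientation: [-1.921, -2.114, -0.336]
contact_force: [0.3, -0.7, 0.5]
grip_width: 0.0004
gripper_force: 0.0
```

{"api": "send_rows", "payload": {"deltas": [{"dx":0,"dy":-30,"dz":10,"rx":0,"ry":0,"rz":0},{"dx":0,"dy":-65,"dz":20,"rx":0,"ry":0,"rz":0},{"dx":0,"dy":-100,"dz":30,"rx":0,"ry":0,"rz":0},{"dx":-10,"dy":-135,"dz":30,"rx":0,"ry":0,"rz":0},{"dx":-20,"dy":-170,"dz":30,"rx":0,"ry":0,"rz":0}]}}

```text
clock: 17.17
tcp_pos: [0.491, -0.2802, 0.2124]
orientation: [-1.925, -2.118, -0.339]
contact_force: [0.2, 0.0, -0.4]
grip_width: 0.0001
gripper_force: 0.0
```

{"api": "send_rows", "payload": {"deltas": [{"dx":-5,"dy":-30,"dz":0,"rx":0,"ry":0,"rz":0},{"dx":-10,"dy":-50,"dz":0,"rx":0,"ry":0,"rz":0},{"dx":-10,"dy":-55,"dz":0,"rx":0,"ry":0,"rz":0},{"dx":-10,"dy":-55,"dz":0,"rx":0,"ry":0,"rz":0},{"dx":-10,"dy":-55,"dz":0,"rx":0,"ry":0,"rz":0}]}}

```text
clock: 17.58
tcp_pos: [0.481, -0.3323, 0.2115]
orientation: [-1.923, -2.116, -0.339]
contact_force: [-0.5, 0.9, -0.1]
grip_width: -0.0002
gripper_force: 0.0
```

```bash
python3 - <<'E'
from h import *
t=grab('top');g=grab('side')
ps=np.radians(95.44);c,s=np.cos(.35),np.sin(.35)
O=np.array([.5359,-.1428,.036]);X=np.array([c*np.cos(ps),c*np.sin(ps),s]);Y=np.array([-np.sin(ps),np.cos(ps),0]);Z=np.cross(X,Y)
for v in(t,g):
    P=cloud(v).reshape(-1,3);C=v['frame'].reshape(-1,3).astype(int)
    rd=P[(C[:,2]>C[:,0]+80)&(C[:,2]>C[:,1]+80)&(P[:,2]>.03)&(P[:,2]<.2)&(abs(P[:,1]+.09)<.06)&(abs(P[:,0]-.52)<.08)]
    if len(rd): L=(rd-O)@np.array([X,Y,Z]).T; print('red rail',len(L),np.median(L,axis=0))
W=np.zeros((600,800,3),np.uint8)
W[:300,:]=cv2.resize(t['frame'][160:250,140:380],(800,300),interpolation=cv2.INTER_CUBIC)
W[300:,:]=cv2.resize(g['frame'][160:290,170:450],(800,300),interpolation=cv2.INTER_CUBIC)
cv2.imwrite('pics/s8.png',W);print(r.get_obs()['clock'],r.get_obs()['contact_force'])
E
```

```text
red rail 78 [0.08283869 0.02685921 0.04011442]
red rail 19 [0.08794629 0.0298765  0.03871722]
17.6833 [-0.60986286 -0.27760735  0.46437858]
```

View pics/s8.png

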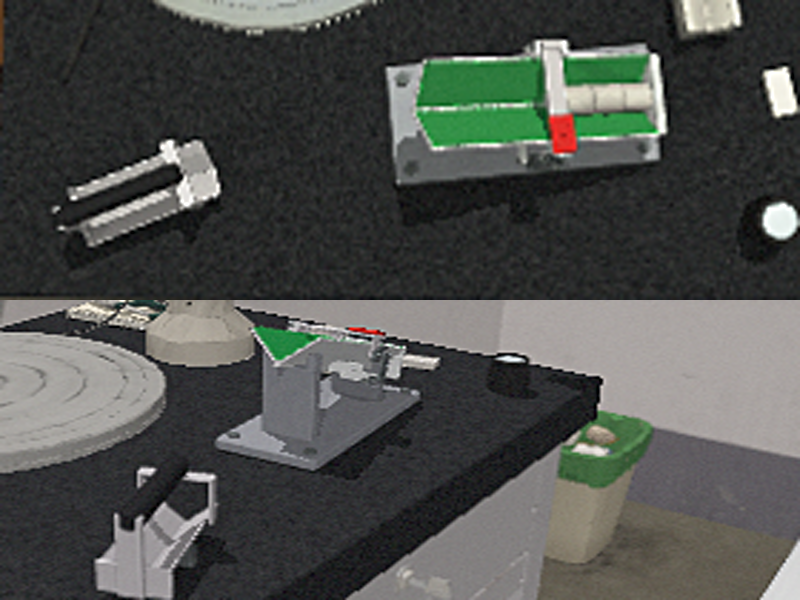

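The pictures show the gate shut, with its pad at y = 27 and z = 40 on the rail. The three rollers lie in a row against the stop, and the empty scoop is standing on the plate.

```bash
python3 -c "
from bench import r
print(r.hand_in())"
```

```text
the job is handed in; nothing more can be done
None
```

The job is handed in at about 18 s: the three rollers lie in one row against the stop, the gate is shut and holding behind them, the empty scoop stands back on the plate, and I did not touch the V-block, gauge block or loupe.

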